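Load the charging dock with the battery pack that fits

ROBOT

A 7-joint arm with a two-finger parallel gripper is mounted at the origin on the work surface. World frame = base frame: x ahead of the robot, y to its left, z up, the work surface at z = 0. Lengths are in m, angles in rad, forces in N, time in s.
With the tool pointing down it reaches from about 0.35 to 0.9 m from the base axis. Payload 8.1 kg.
Tool frame: the origin (TCP) lies on the centre line of the jaws, within the pads' length; the fingertips stand 8 mm ahead of it and the grasp point (between the pads) lies 11 mm behind it (bot.finger_overhang is the distance from the TCP to the fingertips, in m); z points along the fingers, y is the line along which they close (so a half turn about z gives the same grasp; the last joint's range is limited). The gripper opens to 92 mm and grips with 3 to 60 N. Pads are 19 mm wide; open, the fingers measure 130 mm over their backs; the gripper's body (75 mm by 190 mm) begins 47 mm behind the grasp point.
Start: joints at [1.034, 0.434, 0.025, 1.573, -0.012, 1.134, -0.075], TCP at [0.263, -0.567, 0.212] pointing down, gripper open.
Joint ranges: [-2.62, 2.62], [-0.44, 2.09], [-1.27, 1.32], [0.08, 2.57], [-1.32, 4.46], [0.12, 2], [-2.74, 2.74]. Speed limits (rad/s): [2.22, 2.22, 3.01, 3.01, 3.14, 3.14, 3.14].

INTERFACE

Orientations are given as a unit quaternion [x, y, z, w].
In Python, from workcell import monitor, imaging, bot, models gives the robot as it stands.
- The arm moves only by the tool send_rows, never from a script. Its arguments are lists of equal length, an entry for each row: "linear": the shift along the tool's x, y, z as a fraction of full scale, a list of three; "spin": the turn about the tool's z as a fraction of full scale. A call has 1 to 8 rows; each row is the pose to reach, as a shift and turn from the pose commanded when the call began, along the tool's axes at that moment, turning the shorter way round; what a row does not reach only later rows make up. Full scale, the value 1, is 50 cm for a shift and 180 degrees for a turn. A row lasts 1/12 s, in which the tool goes at most 41.7 mm and 7.16 degrees, less where a joint would pass 70% of its speed; a pose out of reach is approached as far as the arm can. A call with a number of a shift or a turn outside -1 to 1 is refused whole. A call with a gripper value outside its range is refused whole. "fingers" is the opening, from 0 (shut) to 1 (fully open), set as the call begins (left out, the last holds). The fingers move at their own pace and stop on an object; "squeeze" is the grip in N (left out, the last holds). Time passes only in rows, so rows that repeat a pose let the fingers close. It gives the time, the measured TCP pose, the force, the opening and the grip force at its end, in the units of the state.
- monitor.get_obs(): the state, without advancing time (a new reading comes with each control period).
- imaging.read_camera(name): name is "side" or "top"; returns a dict with "pixels" (480x640x3 uint8, red, green, blue), "vfov" (degrees; the focal length in pixels is half the picture's height over the tangent of half this angle, whatever the lens; pixels are square), "cx", "cy" (the principal point, pixels), "rvec" (rotation vector, rad) and "tvec" (3), from world to camera coordinates, as OpenCV has them. Camera axes: x right, y down, z forward; pixel columns grow to the right and rows downward; lengths in m; the calibration is good to about 2 mm. A picture is of the moment at which its call begins. There is no depth.
- bot.job_done(): hands the job in; it is judged then, once.
Trained networks look in the newest picture that a camera, given by its name, has taken for a name from the list of things; names that differ only in an ending like _2 or _b are one class to them, and where a whole thing is asked for, a point or a joint stands for the part that bears it (a point fixed in the world has none). Each returns a list of dicts, best first, with "score" (0 to 1); they miss things now and then, are a little off and sometimes report something else, mostly with a low value. They report only what shows in the picture. A call takes as long as a camera call. They do not tell look-alikes from the thing itself.
- models.recognise(name, camera): "extent" ([left, top, width, height] in pixels, round what is visible of it).
The state is a dict: "t": time; "q": joint angles; "qd": joint speeds; "effort": joint torques, N m; "position": TCP position; "orientation": TCP orientation; "force": force on the tool from outside, world axes, zero at the start; "wrist_torque": the same for the moment, N m; "width": finger opening in m; "grip_force": force on a finger pad.
Only numpy, scipy, OpenCV 4.12 (cv2) and the standard library are available. Lean on these libraries where they do the work, as an engineer would, in place of code of your own. Each camera call takes 0.05 s, during which the arm holds its last target. There are 200 camera calls.

TASK

Of the four look-alike grey battery packs, find the one of the right size for the charging dock: as wide as the bay, and long enough to press the sprung contact plate back when the catches are closed behind it. Set it flat on the dock's loading tray in line with the mouth, then push it in past the two sprung catches until both snap shut behind it and hold it against the plate. Leave the other packs and everything else on the bench where they are.

Things in the scene. Friction and masses are not known exactly. Their poses are not given: they have to be found in the camera images.
- dock_mouth (a point): Fixed charging dock: the mouth of its bay, on the centre line, on the dock's floor (6 mm above the bench). x points into the bay (the way a pack is pushed), y left, z up. At x = -3 mm two flared guides, 36 mm high, begin about 85 mm apart (103 mm over their outsides) and narrow to the 68 mm wide bay at x = 30 mm. The right pack has 2 mm to spare each side.
- dock_tray (a point): Same dock: centre of its loading tray, on the floor, 50 mm before the mouth (mouth x = -50 mm), same axes. The tray is the dock's flat open floor, 124 mm wide, from mouth x = -100 mm to -3 mm, nothing standing on it; the same floor runs on through the bay without a step.
- dock_latch (a point): Same dock: point on the floor midway between the tips of the two closed catches (mouth x = 65 mm), same axes; 50 mm is free between the tips, walls outside are 36 mm high. The right pack's rear end rests here when latched, its centre 50 mm further in. From x = 20 mm beyond this point two top rails (46 to 51 mm above the floor, 56 mm apart) stop a pack being lowered in.
- plate (a joint): Sprung contact plate across the far end of the bay (black, 62 mm wide, 30 mm high): how far it is pressed back, m. At 0 its face is at mouth x = 150 mm, 85 mm beyond the catch tips. About 0.015 with the right pack latched, stop at 0.030. Spring 3 N at 0, 5.3 N at 0.015. Behind it an end block 75 mm high begins at mouth x = 215 mm.
- catch_l (a joint): Left catch: steel leaf 30 mm long, 24 mm high, hinged by the wall at mouth x = 36 mm, leaning in and forward. Angle, rad: 0 closed, about 0.3 when a 64 mm pack pushes it aside; a light spring (1 to 3 N at the tip) closes it. It lets a pack in and blocks its return once the rear end is past the tip (push 2 to 8 mm further, then let go).
- catch_r (a joint): Right catch, the mirror image of the left one, same angle sense (0 closed, grows as it is pushed aside).
- pack_a_mid (a point): Battery pack A: a plain grey plastic slab 100 mm long (its x), 48 mm wide (its y), 40 mm high (z), about 280 g, lying flat; both ends alike (two small brass strips flush on each end), a pale blank sticker on top. This point is its centre, 20 mm above its underside.
- pack_b_mid (a point): Battery pack B: a plain grey plastic slab 100 mm long (its x), 64 mm wide (its y), 40 mm high (z), about 350 g, lying flat; both ends alike (two small brass strips flush on each end), a pale blank sticker on top. This point is its centre, 20 mm above its underside.
- pack_c_mid (a point): Battery pack C: a plain grey plastic slab 76 mm long (its x), 64 mm wide (its y), 40 mm high (z), about 270 g, lying flat; both ends alike (two small brass strips flush on each end), a pale blank sticker on top. This point is its centre, 20 mm above its underside.
- pack_d_mid (a point): Battery pack D: a plain grey plastic slab 100 mm long (its x), 76 mm wide (its y), 40 mm high (z), about 420 g, lying flat; both ends alike (two small brass strips flush on each end), a pale blank sticker on top. This point is its centre, 20 mm above its underside.
- adapter: Bystander: small steel adapter standing among the packs, 26 mm across, 44 mm high; origin under its centre.
- mouse: Bystander: black computer mouse, 105 x 60 x 30 mm; origin under its centre.
- mug: Bystander: white mug, 80 mm across, 90 mm high; origin under its centre.
- driver: Bystander: screwdriver lying on the bench, 190 mm long along its x; origin under its middle.
- reel: Bystander: dark steel wire reel standing on its flange, 60 mm across, 50 mm high; origin under its centre.
Not all that is in view belongs to the job. What is shaped like the part that bears pack_b_mid but blue is not meant.

How it is judged:
By the outcome, as a careful person would: the job done as asked, in the order asked, and still so for the second after the job is handed in, with the robot touching nothing.
It also fails if it takes over 62 s, if anything falls off the work surface, if the arm or the gripper's body presses on something with over 40 N, if the wrist force passes 120 N, or if a joint passes its speed limit or range.

## Working session

There is one attempt and no reset: what is moved stays moved. The work goes in short steps, Python scripts to look and compute and a tool call to move; the robot and the scene stay as the last step left them, time stands still between calls to the robot, and variables do not carry over. Pictures are saved under pics/ and viewed, at most 10 in all, crops included, and the job is handed in when it is done.

Besides the shell and the picture viewer there is one more tool, called as a command line: name --pt "numbers of a row" for each row, then --argument value for the rest. send_rows: Moves the arm, as the interface text tells. Shift numbers are shares of 50 cm and turn numbers shares of 180 degrees, none past 1 either way. Its arguments: {"type":"object","properties":{"linear":{"type":"array"},"spin":{"type":"array"},"fingers":{"type":"number"},"squeeze":{"type":"number"}},"required":["linear","spin"]}

```bash
mkdir -p pics
python3 - <<'E'
from workcell import monitor, imaging, bot, models
import cv2,numpy as np
for c in("top","side"):
    im=imaging.read_camera(c); cv2.imwrite(f"pics/{c}0.png",im["pixels"][:,:,::-1])
    print(c,im["vfov"],im["cx"],im["cy"],im["rvec"],im["tvec"])
    for n in("pack_b_mid","catch_l","plate","adapter","mouse","mug","driver","reel"):
        print(n,[(round(d["score"],2),[round(v) for v in d["extent"]]) for d in models.recognise(n,c)][:6])
o=monitor.get_obs();print(o)
E
```

```text
top 50.51267216321665 314.32565700119665 246.89834350063106 [ 2.17605806 -2.21436427  0.07555904] [-0.06304172  0.54889488  1.29676573]
pack_b_mid [(0.92, [393, 263, 44, 39]), (0.85, [352, 317, 42, 52]), (0.78, [427, 160, 53, 39]), (0.6, [450, 228, 39, 44])]
catch_l [(0.42, [286, 135, 26, 40])]
plate [(0.43, [168, 252, 0, 21])]
adapter []
mouse [(0.64, [284, 137, 31, 38]), (0.36, [129, 325, 30, 22])]
mug [(0.74, [220, 138, 41, 37])]
driver [(0.81, [343, 170, 71, 8])]
reel [(0.57, [132, 324, 32, 22]), (0.44, [117, 236, 151, 54]), (0.24, [393, 266, 43, 34])]
side 53.75668870138947 325.0568436145311 244.18771187233008 [ 0.87622617 -2.43292257  1.21001935] [0.37650536 0.275757   0.71170364]
pack_b_mid [(0.95, [400, 199, 50, 38]), (0.87, [408, 166, 41, 33]), (0.65, [340, 153, 46, 30]), (0.57, [439, 241, 50, 49])]
catch_l [(0.63, [248, 332, 16, 13]), (0.47, [226, 314, 12, 19])]
plate [(0.57, [179, 352, 22, 22]), (0.32, [119, 282, 208, 156])]
adapter [(0.58, [288, 175, 54, 32]), (0.52, [377, 207, 7, 22])]
mouse [(0.63, [217, 204, 46, 32])]
mug []
driver [(0.77, [291, 175, 49, 35]), (0.27, [154, 210, 57, 54])]
reel [(0.6, [177, 351, 25, 21]), (0.59, [228, 428, 48, 52])]
{'t': 0.9, 'q': array([ 1.03441633,  0.43447175,  0.02499702,  1.57319513, -0.01161666,
        1.13398884, -0.07508357]), 'qd': array([ 9.87739878e-05,  1.29345856e-03,  1.43518523e-03, -4.59332939e-04,
       -7.47603116e-04, -4.97539581e-04, -1.73875599e-04]), 'effort': array([-1.53182456e-03, -6.67654109e+01,  9.83768776e-01, -3.14805043e+01,
       -6.03213161e-02,  3.28209240e-02, -3.34852837e-05]), 'position': array([ 0.26268215, -0.56714242,  0.21226125]), 'orientation': array([9.76579250e-01, 2.15158006e-01, 1.42853227e-05, 3.85502841e-05]), 'force': array([ 0.95791701, -0.31436573, -0.48370084]), 'wrist_torque': array([-0.00255764, -0.07352979,  0.05760402]), 'grip_force': 0.0, 'width': 0.09185510120331078}
```

Run:
```python
import cv2
i=cv2.imread("pics/top0.png"); cv2.imwrite("pics/top_c.png",cv2.resize(i[110:390,100:500],(800,560),interpolation=cv2.INTER_CUBIC))
```

```text
(no output)
```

View pics/top_c.png

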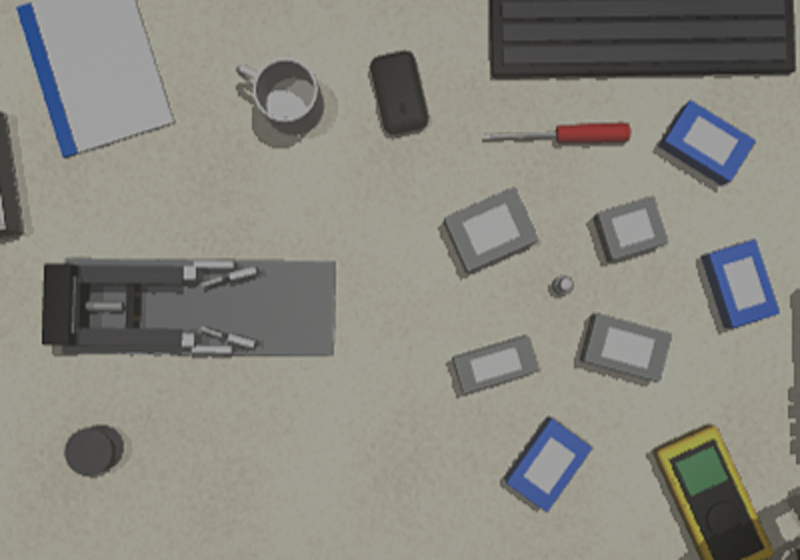

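View pics/side0.png

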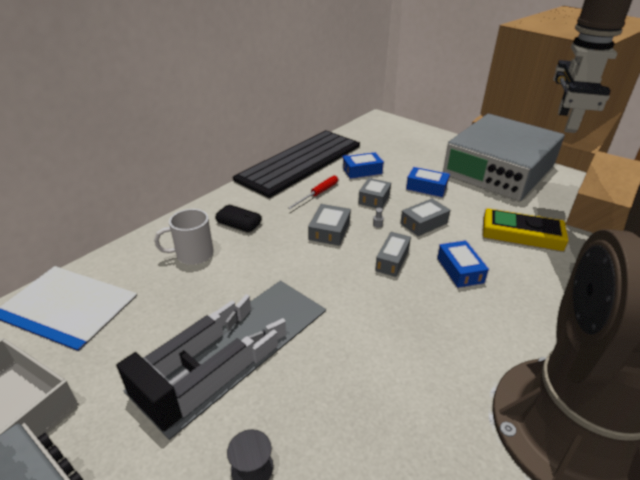

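Candidates, in crop pixels: greys at (490,230), (630,230), (625,348) and (493,365). The blue ones are decoys. (493,365) is narrow, so A; (630,230) is short, so C. B must be either (490,230) or (625,348), so I'll measure their top faces, along with the tray.

```bash
cat > h.py <<'E'
import cv2,numpy as np
from workcell import monitor, imaging, bot, models
def cam(c):
    im=imaging.read_camera(c); return im
def ray(im,uv,z):
    f=240/np.tan(np.radians(im["vfov"])/2); R=cv2.Rodrigues(np.array(im["rvec"]))[0]; t=np.array(im["tvec"]); C=-R.T@t
    uv=np.atleast_2d(uv).astype(float)
    d=np.c_[(uv[:,0]-im["cx"])/f,(uv[:,1]-im["cy"])/f,np.ones(len(uv))]@R
    return C+d*((z-C[2])/d[:,2])[:,None]
def proj(im,P):
    f=240/np.tan(np.radians(im["vfov"])/2); K=np.array([[f,0,im["cx"]],[0,f,im["cy"]],[0,0,1]])
    return cv2.projectPoints(np.atleast_2d(P).astype(float),np.array(im["rvec"]),np.array(im["tvec"]),K,None)[0][:,0]
E
python3 - <<'E'
from h import *
im=cam("top"); a=im["pixels"]
s=4; big=cv2.resize(a,None,fx=s,fy=s,interpolation=cv2.INTER_CUBIC)
hsv=cv2.cvtColor(big,cv2.COLOR_RGB2HSV)
for u,v in((345,225),(415,225),(412,284),(347,292)):
    print(a[v,u],[list(a[v+dy,u+dx]) for dx,dy in((-18,0),(18,0),(0,-15),(0,15))])
print("tray",a[260,250],a[260,275], "bg",a[330,300])
# crops enlarged side by side
tiles=[cv2.resize(a[y-33:y+33,x-33:x+33],(390,390),interpolation=cv2.INTER_NEAREST) for x,y in((345,225),(412,284))]
cv2.imwrite("pics/two.png",np.hstack(tiles)[:,:,::-1])
# dock corners (tray near edge) crop->full
for p,z in(((335/2+100,262/2+110),.006),((335/2+100,354/2+110),.006),((190/2+100,262/2+110),.006)): print(p,ray(im,p,z)[0].round(4))
E
```

```text
[159 159 158] [[np.uint8(111), np.uint8(112), np.uint8(109)], [np.uint8(110), np.uint8(112), np.uint8(109)], [np.uint8(110), np.uint8(112), np.uint8(109)], [np.uint8(87), np.uint8(87), np.uint8(85)]]
[159 159 158] [[np.uint8(101), np.uint8(99), np.uint8(91)], [np.uint8(161), np.uint8(161), np.uint8(148)], [np.uint8(157), np.uint8(155), np.uint8(142)], [np.uint8(145), np.uint8(143), np.uint8(131)]]
[158 159 158] [[np.uint8(111), np.uint8(112), np.uint8(110)], [np.uint8(105), np.uint8(106), np.uint8(105)], [np.uint8(163), np.uint8(161), np.uint8(147)], [np.uint8(101), np.uint8(99), np.uint8(91)]]
[159 159 158] [[np.uint8(108), np.uint8(110), np.uint8(107)], [np.uint8(108), np.uint8(110), np.uint8(108)], [np.uint8(158), np.uint8(155), np.uint8(141)], [np.uint8(158), np.uint8(155), np.uint8(141)]]
tray [106 107 105] [156 153 140] bg [157 153 140]
(267.5, 241.0) [0.5658 0.0489 0.006 ]
(267.5, 287.0) [0.4465 0.0503 0.006 ]
(195.0, 241.0) [0.569  0.2372 0.006 ]
```

View pics/two.png

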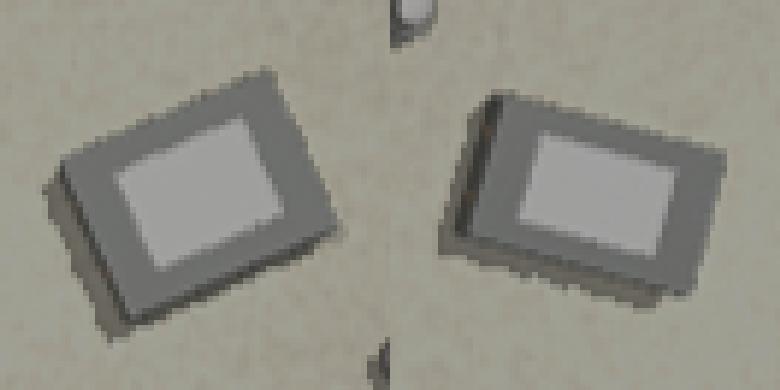

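The left tile, full pixel (345,225), has a width/length ratio of about 0.78, which fits D (76x100). The right tile, full pixel (412,284), has about 0.63, which fits B (64x100), so that is the target. Next I'll fit its pose and the dock's more closely.

```bash
cat >> h.py <<'E'
def greymask(a,s=4):
    big=cv2.resize(a,None,fx=s,fy=s,interpolation=cv2.INTER_CUBIC).astype(int)
    sp=big.max(2)-big.min(2); m=big.mean(2)
    return ((sp<7)&(m>97)).astype(np.uint8)
def rectat(im,u,v,z,s=4):
    m=cv2.morphologyEx(greymask(im["pixels"],s),cv2.MORPH_OPEN,np.ones((9,9)))
    n,l=cv2.connectedComponents(m); k=l[int(v*s),int(u*s)]
    c=cv2.findContours((l==k).astype(np.uint8),cv2.RETR_EXTERNAL,cv2.CHAIN_APPROX_NONE)[0]
    c=max(c,key=len)[:,0]; W=ray(im,(c+.5)/s-.5,z)
    (x,y),(w,h),_=r=cv2.minAreaRect((W[:,:2]*1000).astype(np.float32)); b=cv2.boxPoints(r)
    e=[b[1]-b[0],b[2]-b[1]]; L=max(e,key=np.linalg.norm)
    return (x,y),sorted((w,h)),np.degrees(np.arctan2(L[1],L[0]))%180,c
E
python3 - <<'E'
from h import *
im=cam("top")
for u,v,z in((412,284,.04),(345,225,.04),(415,225,.04),(347,292,.04),(255,264,.006)):
    r=rectat(im,u,v,z); print(np.round(r[0],1),np.round(r[1],1),round(r[2],1))
# tray edges: near edge (x px) and sides per row/col at subpixel
a=im["pixels"].astype(float); g=a.mean(2)
sp=a[:,:,2]
for col in(235,245,255,262):
    p=sp[225:300,col]; print(col,p[8:25].astype(int),p[55:70].astype(int))
for row in(245,264,282): print(row,sp[row,258:275].astype(int))
im2=cam("side")
cv2.imwrite("pics/dk.png",np.vstack([cv2.resize(im["pixels"][228:298,115:275],(720,315),interpolation=cv2.INTER_CUBIC),cv2.resize(im2["pixels"][275:435,110:340],(360,250),interpolation=cv2.INTER_CUBIC).repeat(1,0) if 0 else np.zeros((1,720,3),np.uint8)])[:,:,::-1])
E
```

```text
[ 449.7 -322.4] [62.3 99. ] 73.9
[ 603.6 -152.2] [74.5 98.4] 112.7
[ 601.9 -332.9] [62.7 74.2] 105.9
[ 431.6 -154.4] [46.3 98.5] 105.6
[509.9 173.6] [123.2 243. ] 88.4
235 [141 141 144 142 139 144 126 111 107 105 105 104 105 104 104 105 105] [104 104 104 104 104 104 105  88 127 147 144 146 147 144 140]
245 [142 142 141 141 142 142 147 127 106 105 106 106 106 106 106 106 106] [105 105 105 105 105 105 106  94 126 145 142 143 146 145 143]
255 [144 141 141 143 142 141 144 124 106 107 107 107 106 107 106 106 107] [105 106 105 105 106 106 106  97 132 148 145 142 142 143 144]
262 [142 143 142 142 143 141 141 129 112 106 107 107 107 107 107 107 107] [106 106 106 106 107 105 106  98 128 145 146 147 146 144 146]
245 [107 106 107 107 107 107 107 107 104  95 143 141 142 142 144 143 141]
264 [106 107 107 107 107 107 106 108 110 105 147 147 146 144 143 142 143]
282 [106 106 106 106 106 107 106 103  99 138 145 144 139 140 144 141 140]
```

View pics/dk.png

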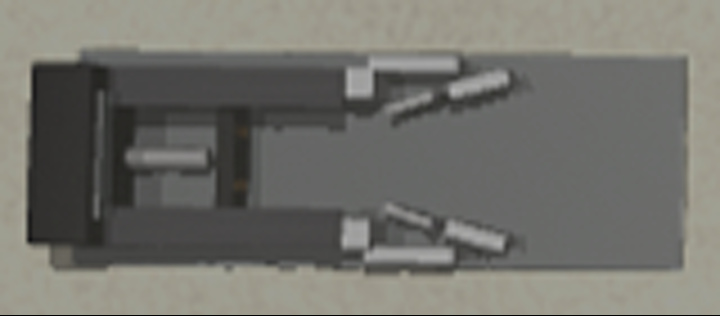

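B measures 62x99 mm, which confirms it. It's centred at (450,-322) with its long axis at 74°. I'll approach above it.

send_rows --pt "0.545 -0.287 0" --pt "0.545 -0.287 0" --pt "0.545 -0.287 0" --pt "0.545 -0.287 0" --pt "0.545 -0.287 0" --pt "0.545 -0.287 0" --pt "0.545 -0.287 0" --pt "0.545 -0.287 0" --spin '[-0.2725,-0.2725,-0.2725,-0.2725,-0.2725,-0.2725,-0.2725,-0.2725]' --fingers 1

```text
t: 1.72
position: [0.4536, -0.3163, 0.2127]
orientation: [0.795, 0.607, 0.002, -0.0]
force: [0.5, 0.3, 0.7]
width: 0.0918
grip_force: 0.0
```

Run:
```python
from h import *
im=cam("top"); g=im["pixels"].astype(float)[:,:,2]
def cross(p,lv,o):
    for i in range(len(p)-1):
        if (p[i]-lv)*(p[i+1]-lv)<=0: return o+i+(lv-p[i])/(p[i+1]-p[i])
cols=np.arange(226,265)
up=np.array([(c,cross(g[233:250,c],125,233)) for c in cols])
lo=np.array([(c,cross(g[283:296,c],118,283)) for c in cols])
rows=np.arange(244,284); ne=np.array([(cross(g[r,260:275],125,260),r) for r in rows])
R={}
for n,p,z in(("up",up,.006),("lo",lo,0.0),("ne",ne,.006)):
    W=ray(im,p,z)[:,:2]*1000; vx,vy,x,y=cv2.fitLine(W.astype(np.float32),cv2.DIST_HUBER,0,.01,.01).ravel()
    R[n]=(x,y,vx,vy); print(n,round(float(np.degrees(np.arctan2(vy,vx))%180),2),round(float(x),1),round(float(y),1))
C=-cv2.Rodrigues(np.array(im["rvec"]))[0].T@np.array(im["tvec"]);print("cam",C)
# paired dock features (top at z=.042)
for n,p in(("guideL front",(512,75)),("guideR front",(508,241)),("catchL tip",(390,118)),("catchR tip",(388,208)),("railL",(346,66)),("railR",(342,248))):
    q=(115+p[0]/4.5,228+p[1]/4.5); print(n,(ray(im,q,.042)[0]*1000).round(1), (ray(im,q,.03)[0]*1000).round(1))
o=monitor.get_obs(); print(o["t"],o["position"],o["orientation"],o["q"])
```

```text
up 86.92 568.5 107.4
lo 89.46 446.3 108.5
ne 177.43 515.4 50.7
cam [ 0.46917637 -0.06022922  1.32782046]
guideL front [555.6 143.9  42. ] [556.4 145.8  30. ]
guideR front [462.5 146.8  42. ] [462.5 148.8  30. ]
catchL tip [532.6 212.4  42. ] [533.2 215.   30. ]
catchR tip [482.1 213.8  42. ] [482.3 216.3  30. ]
railL [562.2 237.   42. ] [563.1 239.7  30. ]
railR [460.3 239.5  42. ] [460.2 242.3  30. ]
1.7667 [ 0.45453092 -0.31527085  0.21268181] [ 7.95966891e-01  6.05336874e-01  1.98391582e-03 -2.02105729e-04] [ 0.71749905  0.33646096 -0.26984144  1.73269392  0.09549788  1.08425044
  0.14706712]
```

send_rows --pt "0 0 0.08" --pt "0 0 0.16" --pt "0 0 0.2" --pt "0 0 0.2" --pt "0 0 0.2" --spin '[0,0,0,0,0]'

```text
t: 2.18
position: [0.449, -0.3225, 0.1119]
orientation: [0.799, 0.601, -0.0, -0.001]
force: [0.3, -0.4, -0.2]
width: 0.0917
grip_force: 0.0
```

Run:
```python
from h import *
im=cam("side"); cv2.imwrite("pics/s1.png",cv2.resize(im["pixels"][130:310,330:530],(800,720))[:600,:,::-1])
o=monitor.get_obs(); q=o["orientation"]; print(o["t"],o["position"],np.degrees(2*np.arctan2(q[1],q[0])),q)
```

```text
2.2333 [ 0.45013072 -0.32298621  0.11323977] 73.87108904438895 [7.99311938e-01 6.00916146e-01 1.42710200e-04 4.36729282e-04]
```

send_rows --pt "0 0 0.07" --pt "0 0 0.13" --pt "0 0 0.17" --pt "0 0 0.194" --pt "0 0 0.194" --pt "0 0 0.194" --spin '[0,0,0,0,0,0]'

```text
t: 2.73
position: [0.4507, -0.3232, 0.0167]
orientation: [0.799, 0.601, 0.0, 0.001]
force: [-0.3, 1.0, 0.5]
width: 0.0919
grip_force: 0.0
```

send_rows --pt "0 0 0" --pt "0 0 0" --pt "0 0 0" --pt "0 0 0" --pt "0 0 0" --pt "0 0 0" --pt "0 0 0" --pt "0 0 0" --spin '[0,0,0,0,0,0,0,0]' --fingers 0 --squeeze 30

```text
t: 3.4
position: [0.4492, -0.3225, 0.0157]
orientation: [0.799, 0.601, -0.0, -0.0]
force: [-3.0, 1.1, 7.0]
width: 0.0637
grip_force: 30.0
```

send_rows --pt "0 0 -0.07" --pt "0 0 -0.14" --pt "0 0 -0.2" --pt "0.08 -0.012 -0.2" --pt "0.16 -0.024 -0.2" --pt "0.24 -0.036 -0.2" --pt "0.32 -0.048 -0.2" --pt "0.4 -0.06 -0.2" --spin '[0,0,0,0,0,0,0,0]'

```text
t: 4.07
position: [0.4756, -0.1201, 0.1151]
orientation: [0.799, 0.601, -0.0, -0.0]
force: [2.1, -0.1, -4.6]
width: 0.0635
grip_force: 30.0
```

send_rows --pt "0.08 -0.012 0" --pt "0.16 -0.024 0" --pt "0.24 -0.036 0" --pt "0.32 -0.048 0" --pt "0.4 -0.06 0" --pt "0.444 -0.066 0" --pt "0.444 -0.066 0" --pt "0.444 -0.066 0" --spin '[-0.02,-0.04,-0.06,-0.08,-0.08,-0.08,-0.08,-0.08]'

```text
t: 4.73
position: [0.5056, 0.1022, 0.1148]
orientation: [0.716, 0.698, -0.0, -0.0]
force: [-0.4, -1.4, -4.2]
width: 0.0636
grip_force: 30.0
```

Run:
```python
from h import *
o=monitor.get_obs(); q=o["orientation"]; print(o["t"],o["position"],np.degrees(2*np.arctan2(q[1],q[0])),q,o["width"],o["grip_force"])
```

```text
4.7333 [0.5055577  0.10219542 0.11482199] 88.508453864493 [ 7.16250376e-01  6.97843218e-01 -2.49473818e-04 -4.24032534e-04] 0.06361898331166148 29.99337762594223
```

send_rows --pt "0 0 0.06" --pt "0 0 0.12" --pt "0 0 0.155" --pt "0 0 0.175" --pt "0 0 0.185" --pt "0 0 0.185" --pt "0 0 0.185" --spin '[0,0,0,0,0,0,0]'

```text
t: 5.32
position: [0.5067, 0.1, 0.0233]
orientation: [0.718, 0.696, 0.0, 0.0]
force: [-0.0, -0.6, -4.7]
width: 0.0635
grip_force: 30.0
```

send_rows --pt "0 0 0" --pt "0 0 0" --pt "0 0 0" --pt "0 0 0" --pt "0 0 0" --pt "0 0 0" --pt "0 0 0" --pt "0 0 0" --spin '[0,0,0,0,0,0,0,0]' --fingers 1

```text
t: 5.98
position: [0.5061, 0.1005, 0.0227]
orientation: [0.717, 0.697, -0.0, 0.0]
force: [0.5, 0.0, -0.8]
width: 0.0917
grip_force: 0.0
```

send_rows --pt "0 0 -0.06" --pt "0 0 -0.12" --pt "0 0 -0.16" --pt "-0.08 0 -0.16" --pt "-0.16 0 -0.16" --pt "-0.2 0 -0.16" --pt "-0.2 0 -0.16" --pt "-0.2 0 -0.16" --spin '[0,0,0,0,0,0,0,0]'

```text
t: 6.65
position: [0.5031, -0.0007, 0.1027]
orientation: [0.719, 0.695, -0.0, 0.0]
force: [-0.4, 0.8, -0.0]
width: 0.0919
grip_force: 0.0
```

Run:
```python
from h import *
im=cam("top"); cv2.imwrite("pics/placed.png",cv2.resize(im["pixels"][220:300,115:315],(800,320),interpolation=cv2.INTER_CUBIC)[:,:,::-1])
o=monitor.get_obs(); q=o["orientation"]; print(o["t"],o["position"],np.degrees(2*np.arctan2(q[1],q[0])),q)
# sticker centroid
a=im["pixels"][240:292,215:272].astype(int); m=((a.mean(2)>140)&(a.max(2)-a.min(2)<7)).astype(np.uint8)
n,l,st,ct=cv2.connectedComponentsWithStats(m); k=1+np.argmax(st[1:,4]); print(st[k],ct[k]+[215,240], ray(im,ct[k]+[215,240],.046)*1000)
c=np.argwhere(l==k)[:,::-1]+[215,240]; W=(ray(im,c,.046)[:,:2]*1000).astype(np.float32); print(cv2.minAreaRect(W))
```

```text
6.7 [0.50320627 0.00085199 0.10277435] 88.2622380812824 [ 7.17748200e-01  6.96302709e-01  2.25405364e-04 -9.04107200e-05]
[19 15  7 16 73] [236.39726027 264.16438356] [[505.81832939 124.4771838   46.        ]]
((509.9836730957031, 122.93132019042969), (15.069600105285645, 37.862693786621094), 89.52751159667969)
```

View pics/placed.png

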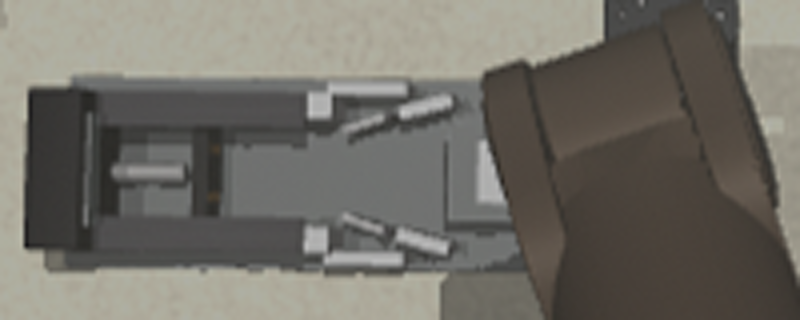

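send_rows --pt "0 0 0.0" --pt "0 0 0.06" --pt "0 0 0.12" --pt "0 0 0.15" --pt "0 0 0.165" --pt "0 0 0.165" --pt "0 0 0.165" --pt "0 0 0.165" --spin '[0,0,0,0,0,0,0,0]' --fingers 0

```text
t: 7.37
position: [0.5041, 0.0013, 0.0212]
orientation: [0.717, 0.697, 0.001, 0.0]
force: [-1.2, -0.8, 0.4]
width: 0.0432
grip_force: 0.0
```

send_rows --pt "0.04 0 0" --pt "0.07 0 0" --pt "0.09 0 0" --pt "0.11 0 0" --pt "0.13 0 0" --pt "0.15 0 0" --pt "0.17 0 0" --pt "0.19 0 0" --spin '[0,0,0,0,0,0,0,0]'

```text
t: 8.03
position: [0.5052, 0.0923, 0.0205]
orientation: [0.718, 0.696, -0.002, 0.001]
force: [-2.5, -15.6, 10.3]
width: 0.0006
grip_force: 7.7
```

Run:
```python
from h import *
im=cam("top"); im2=cam("side"); t=cv2.resize(im["pixels"][225:300,115:315],(800,300),interpolation=cv2.INTER_CUBIC); s=cv2.resize(im2["pixels"][265:415,110:360],(500,300),interpolation=cv2.INTER_CUBIC)
o=np.zeros((600,800,3),np.uint8); o[:300]=t; o[300:,:500]=s
cv2.imwrite("pics/push1.png",o[:,:,::-1])
o=monitor.get_obs(); q=o["orientation"]; print(o["t"],o["position"],np.degrees(2*np.arctan2(q[1],q[0])),o["force"])
```

```text
8.1333 [0.50552908 0.09506598 0.0204898 ] 88.30654000510043 [-1.03034666 -4.13903347  1.93851067]
```

View pics/push1.png

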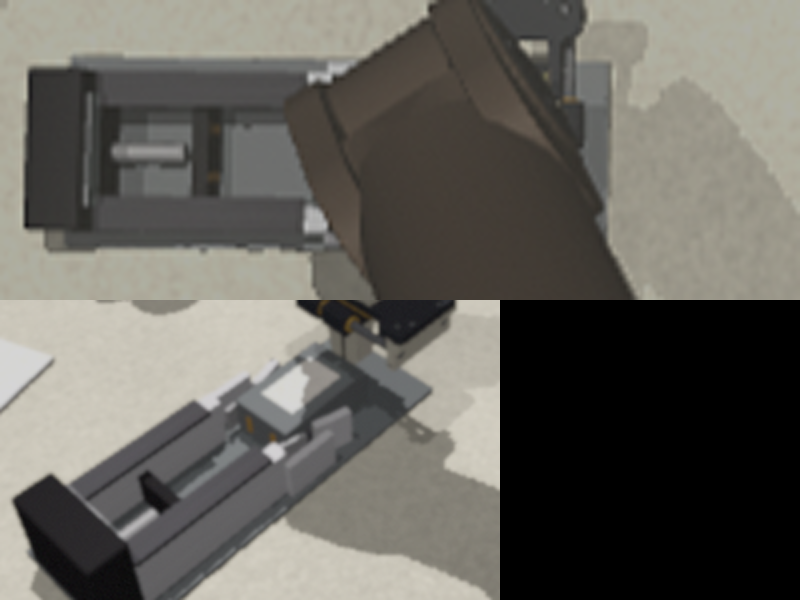

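The pack is entering straight between the guides and catches, at (300,390) in the lower side-camera panel. I'll keep pushing.

send_rows --pt "0.02 0 0" --pt "0.04 0 0" --pt "0.06 0 0" --pt "0.08 0 0" --pt "0.1 0 0" --pt "0.12 0 0" --pt "0.14 0 0" --pt "0.16 0 0" --spin '[0,0,0,0,0,0,0,0]'

```text
t: 8.8
position: [0.506, 0.1698, 0.0199]
orientation: [0.719, 0.695, -0.005, 0.001]
force: [-7.8, -19.0, 15.2]
width: 0.0003
grip_force: 9.9
```

send_rows --pt "0.015 0 0" --pt "0.03 0 0" --pt "0.045 0 0" --pt "0.06 0 0" --pt "0.07 0 0" --pt "0.07 0 0" --pt "0.07 0 0" --pt "0.07 0 0" --spin '[0,0,0,0,0,0,0,0]'

```text
t: 9.47
position: [0.5068, 0.2026, 0.0198]
orientation: [0.719, 0.695, -0.006, 0.002]
force: [-8.3, -23.1, 17.2]
width: 0.0005
grip_force: 11.5
```

Run:
```python
from h import *
im2=cam("side"); cv2.imwrite("pics/push2.png",cv2.resize(im2["pixels"][265:415,110:360],(800,480),interpolation=cv2.INTER_CUBIC)[:,:,::-1])
o=monitor.get_obs(); q=o["orientation"]; print(o["t"],o["position"],np.degrees(2*np.arctan2(q[1],q[0])),o["force"])
```

```text
9.5167 [0.50681764 0.20260779 0.01981999] 88.06352877825397 [ -8.09214353 -22.25153877  17.6418313 ]
```

View pics/push2.png

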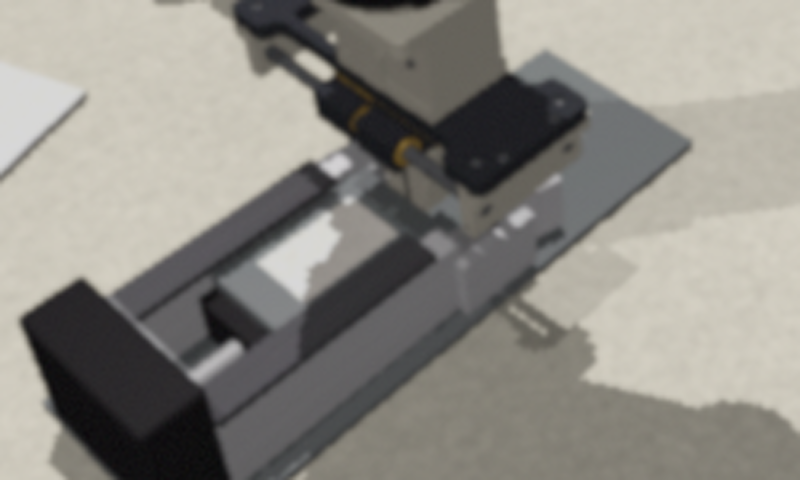

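send_rows --pt "0.008 0 0" --pt "0.014 0 0" --pt "0.018 0 0" --pt "0.018 0 0" --pt "0.018 0 0" --pt "0.018 0 0" --spin '[0,0,0,0,0,0]'

```text
t: 10.02
position: [0.5071, 0.2109, 0.0197]
orientation: [0.719, 0.695, -0.007, 0.002]
force: [-8.8, -24.1, 18.2]
width: 0.0004
grip_force: 12.4
```

Run:
```python
from h import *
im2=cam("side"); cv2.imwrite("pics/push3.png",cv2.resize(im2["pixels"][265:385,150:310],(800,600),interpolation=cv2.INTER_CUBIC)[:,:,::-1])
o=monitor.get_obs(); q=o["orientation"]; print(o["t"],o["position"],q,np.degrees(2*np.arctan2(q[1],q[0])),o["force"])
```

```text
10.0667 [0.50704373 0.21087563 0.01972411] [ 0.71908475  0.69488836 -0.00653041  0.00215314] 88.03926166389972 [ -7.68936832 -24.91715329  18.96476455]
```

View pics/push3.png

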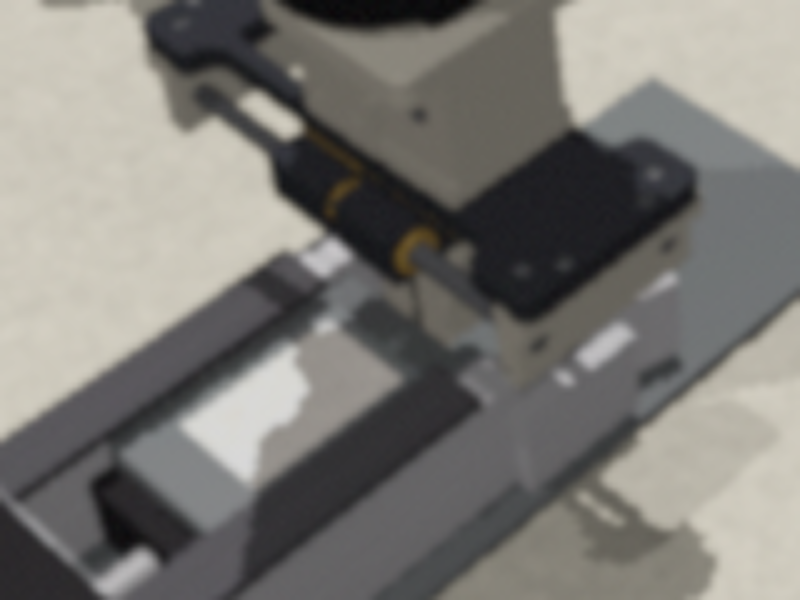

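Run:
```python
from h import *
im=cam("side")
print((ray(im,[(150+120/5,265+455/5),(150+208/5,265+528/5)],.046)*1000).round(1))
print((ray(im,[(150+97/5,265+480/5)],.036)*1000).round(1))
```

```text
[[535.2 319.6  46. ]
 [491.1 319.6  46. ]]
[[540.6 326.5  36. ]]
```

send_rows --pt "0.003 0 0" --pt "0.006 0 0" --pt "0.006 0 0" --pt "0.006 0 0" --pt "0.006 0 0" --spin '[0,0,0,0,0]'

```text
t: 10.53
position: [0.5072, 0.2131, 0.0197]
orientation: [0.719, 0.695, -0.007, 0.002]
force: [-8.7, -26.1, 20.4]
width: 0.0003
grip_force: 13.5
```

send_rows --pt "-0.01 0 0" --pt "-0.02 0 0" --pt "-0.04 0 0" --pt "-0.08 0 0" --pt "-0.14 0 0" --pt "-0.2 0 0" --pt "-0.26 0 0" --pt "-0.26 0 0" --spin '[0,0,0,0,0,0,0,0]'

```text
t: 11.2
position: [0.5059, 0.0855, 0.02]
orientation: [0.72, 0.694, -0.001, 0.001]
force: [-0.4, -0.9, -0.1]
width: 0.0005
grip_force: 0.0
```

send_rows --pt "0 0 -0.08" --pt "0 0 -0.16" --pt "-0.06 0 -0.24" --pt "-0.14 0 -0.3" --pt "-0.22 0 -0.3" --pt "-0.3 0 -0.3" --pt "-0.36 0 -0.3" --pt "-0.36 0 -0.3" --spin '[0,0,0,0,0,0,0,0]'

```text
t: 11.87
position: [0.5004, -0.0968, 0.1708]
orientation: [0.721, 0.693, -0.001, 0.002]
force: [-0.2, -1.1, -0.7]
width: 0.0002
grip_force: 0.0
```

Run:
```python
from h import *
im=cam("top"); im2=cam("side"); t=cv2.resize(im["pixels"][228:298,115:275],(640,280),interpolation=cv2.INTER_CUBIC); s=cv2.resize(im2["pixels"][285:385,140:300],(512,320),interpolation=cv2.INTER_CUBIC)
o=np.zeros((600,640,3),np.uint8); o[:280]=t; o[280:,:512]=s
cv2.imwrite("pics/final.png",o[:,:,::-1])
o=monitor.get_obs(); print(o["t"],o["position"],o["force"])
```

```text
11.9667 [ 0.50084337 -0.08918774  0.17050115] [0.46330347 0.76439798 0.70457465]
```

View pics/final.png

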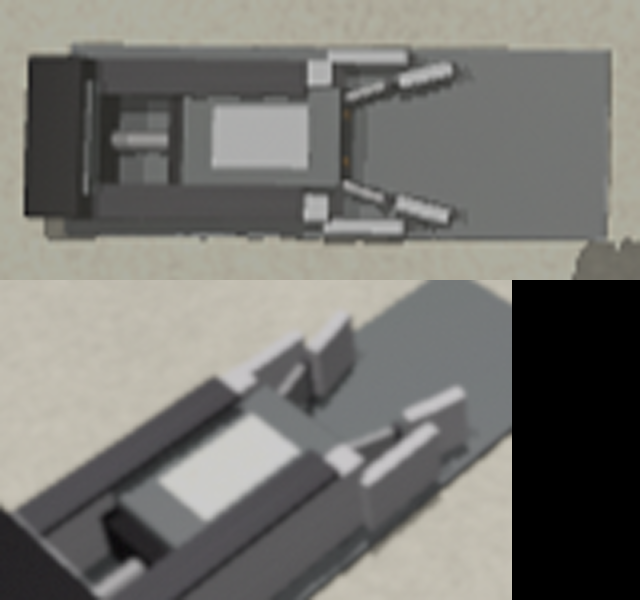

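Both catches are back in their initial closed pose, with tips at (346,103) and (346,184) in the top panel. The pack's rear end sits behind them and the plate is pressed back. I'm handing it in.

```bash
python3 -c "
from workcell import bot; print(bot.job_done())"
```

```text
the job is handed in; nothing more can be done
None
```

Pack B (64 x 100 mm) is latched in the dock: the last pictures show both catches closed behind it and the contact plate pressed back, the arm was clear when I handed the job in at about 12 s, and I did not re-check the bystanders.

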